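# Clamp a sample slide in the infrared press and stop at the first click

### The job

Put the sample slide into the infrared press for measuring: lay it flat on the polished stage with its pellet over the round crystal, then let go of it. Then turn the spoked wheel clockwise (seen from above), pushing it round spoke by spoke, until its slip clutch clicks for the first time, stop there and come away; a second click means the sample was over-pressed. Leave the other things on the bench where they are.

Things in the scene. Friction and masses are not known exactly. Their poses are not given: they have to be found in the camera images.
- press: ivory C-frame sampling press, fixed, base 172 x 112 mm. Origin on the bench below the crystal; x from its open front to the column at the back, y left, z up. Base top at z 26 mm; steel stage (x -82 to 46, 76 wide) at z 30. Head: 62 wide, x -32 to 80, z 96 to 140, with the wheel above. Bring the slide in from the front, gripper leaning back 30 to 45 degrees: upright it would hit the wheel
- crystal (a point): middle of the amber crystal (15 mm across, in a dark 34 mm bezel), flush with the stage top, on the press axis; axes as press. An aluminium back stop, 44 mm wide and 7 mm high, stands on the stage with its front face 22 mm behind the crystal: a slide pushed against it has its pellet on the crystal
- anvil: spindle with a black pressure pad, 13 mm across, that comes straight down out of the head over the crystal; origin: middle of the pad's underside. It starts 12.6 to 18 mm above the stage, goes down 24 mm a turn of the screw and meets the slide 6 mm above the stage
- wheel_hub (a point): fixed point on the vertical wheel axis, straight above the crystal, at the height of the spokes (168 mm above the bench). The fluted hub is 51 mm across and 152 to 191 mm high; an aluminium collar as wide is below it, and the press head's top is at 140 mm
- spoke_end (a point): centre of the black ball (18 mm) that ends one of the four spokes, 64 mm from the wheel axis, 168 mm high; it turns with the wheel. The spokes are level steel rods 8.4 mm thick, 90 degrees apart, all alike. Push a rod sideways 45 to 50 mm from the axis with the shut fingers standing between two spokes
- screw (a joint): turn of the screw in rad, growing clockwise from above (pad down); starts at 0 to 1.4. At 3.1 to 3.3 the pad meets the slide and the screw stops; with no slide it runs on to its end at 3.9. The wheel takes it along through the clutch; about 0.2 N m turns it and it stays where it is left
- clutch (a joint): slip of the wheel past the screw, rad, clockwise positive, 0 at start: spring-ball detent, 8 notches. Holds to about 0.4 N m (8 N at a spoke), trips at 0.39 and jumps ahead into the notch at 0.785 (first click); the next trips at 1.18. From above, the white line on the hub's dark cap (turns with the screw) points at the red hub dot at first, one dot on per click. Wheel turn = screw + clutch
- sample_slide: steel strip 106 x 30 x 6 mm (x, y, z), about 0.12 kg, with a tan pellet in a dark ring flush in its top and a blue finger tab at its near end. Origin: middle of its underside; x points from the tab end to the pellet end, z up. It lies flat on the bench at the start, its far end close to the white touch-screen instrument: lift it high before swinging it round
- pellet (a point): centre of the pellet's top face, 31 mm from the slide's middle towards its far end, 6 mm above its underside, 22 mm from its far end; axes as sample_slide
- tab (a point): where to pinch the blue tab: 49 mm behind the slide's middle, 27 mm above its underside. The tab is 12 mm thick along y, 24 mm wide, leans 29 degrees back, away from the pellet, and ends 49 mm above the underside; pinch it across y with the gripper leaning back the same way
- weigh_boat: white plastic weighing boat, 60 x 70 x 18 mm, loose, to be left alone; origin at its underside
- tweezers: pointed steel tweezers lying flat, about 120 mm long, loose, to be left alone; origin at its underside
- mortar: white porcelain mortar, 93 mm across, 52 mm high, loose, to be left alone; origin at its underside
- dropper_red: small white dropper bottle with a red cap, 32 mm across, 72 mm high, loose, to be left alone; origin at its underside
- petri_3: clear petri dish, 61 mm across, 13 mm high, loose, to be left alone; origin at its underside
- tape_roll: roll of beige masking tape lying flat, 104 mm across, 25 mm high, loose, to be left alone; origin at its underside
Not all that is in view belongs to the job. Of the things that look like the sample_slide, the larger one is meant.

How it is judged:
By the outcome, as a careful person would: the job done as asked, in the order asked, and still so for the second after the job is handed in, with the robot touching nothing.
It also fails if it takes over 64 s, if anything falls off the work surface, if the arm or the gripper's body presses on something with over 40 N, if the wrist force passes 120 N, or if a joint passes its speed limit or range.

### The arm

A 6-joint arm with a two-finger parallel gripper is mounted at the origin on a cart in front of the work surface, level with it; the furniture and walls round the work are solid. World frame = base frame: x ahead of the robot, y to its left, z up, the work surface at z = 0. Lengths are in m, angles in degrees, forces in N, time in s.
With the tool pointing down it reaches from about 0.35 to 0.85 m from the base axis. Payload 8.1 kg.
Tool frame: the origin (TCP) lies at the very end of the fingers, on their centre line; the grasp point (between the pads) lies 19 mm behind it; z points along the fingers, y is the line along which they close (so a half turn about z gives the same grasp; the last joint's range is limited). The gripper opens to 85 mm and grips with 20 to 120 N. Pads are 22 mm wide; open, the fingers measure 114 mm over their backs; the gripper's body (76 mm by 85 mm) begins 54 mm behind the grasp point. The pads swing forward as they close: fully open they stand 13 mm farther back than shut.
Start: joints at [61.226, 7.471, 85.268, -0, 87.261, -4.893], TCP at [0.243, 0.549, 0.231] pointing down, gripper open.
Joint ranges: [-169.43, 169.43], [-51.17, 129.36], [1.28, 143.12], [-76.62, 256.62], [0, 156.53], [-152.29, 152.29]. Speed limits (degrees/s): [136.94, 136.94, 159.86, 180, 180, 180].

### API

Orientations are given as [roll, pitch, yaw] about the fixed x, y, z axes, in that order (R = Rz(yaw) Ry(pitch) Rx(roll)).
In Python, from cell import * gives the robot as it stands.
- The arm moves only by the shell command python3 -m pendant 'ROWS' [OPENING]. ROWS is JSON, a list of rows, each a list of 6 numbers: the shift along the tool's x, y, z scaled (see below), then the turn, a rotation vector about the tool's x, y, z scaled (see below). In form: [[dx, dy, dz, rx, ry, rz], ...]. A call has 1 to 20 rows; each row shifts and turns the commanded pose from where the row before left it, along the tool's axes as they then stand; what a row does not reach is not made up. The controller multiplies each number of a shift by 30 mm and each number of a turn by 5 degrees. A row lasts 1/10 s, in which the tool goes at most 50 mm and 8.59 degrees, less where a joint would pass 70% of its speed; a pose out of reach is approached as far as the arm can. A call with a number of a shift or a turn outside -1 to 1 is refused whole. A call with a gripper value outside its range is refused whole. OPENING is the opening, from 0 (shut) to 1 (fully open), set as the call begins (- or left out, the last holds). The fingers move at their own pace and stop on an object; the grip force is fixed at half the most. Time passes only in rows, so rows that do not move let the fingers close. It gives the time, the measured TCP pose, the force, the opening and the grip force at its end, in the units of the state.
- sense(): the state, without advancing time (a new reading comes with each control period).
- read_camera(name): name is "side" or "top" or "wrist"; returns the picture (384x512x3 uint8, blue, green, red); there is no depth.
- calibration(name): a dict with "mtx" (3x3 intrinsics, pixels), "eye" and "attitude" of the camera in the world. Camera axes: x right, y up, looking along -z (the intrinsics and any distortion apply to the point x, -y, -z); pixel columns grow to the right and rows downward; lengths in m; the calibration is good to about 2 mm. A picture is of the moment at which its call begins: read the wrist's pose just before it. calibration takes no time and is no camera call; for the wrist camera it gives the pose at the moment of the call.
- job_done(): hands the job in; it is judged then, once.
The state is a dict: "time_s": time; "joint_positions": joint angles; "dq": joint speeds; "joint_torque": joint torques, N m; "position": TCP position; "ee_rot": TCP orientation; "force": force on the tool from outside, world axes, zero at the start; "ft_torque": the same for the moment, N m; "opening": finger opening in m; "gripper_force": force on a finger pad.
Only numpy, scipy, OpenCV 4.12 (cv2) and the standard library are available. Lean on these libraries where they do the work, as an engineer would, in place of code of your own. Each camera call takes 0.05 s, during which the arm holds its last target. There are 200 camera calls.

## Working session

There is one attempt and no reset: what is moved stays moved. The work goes in short steps, Python scripts to look and compute and a shell command to move; the robot and the scene stay as the last step left them, time stands still between calls to the robot, and variables do not carry over. Pictures are saved under pics/ and viewed, at most 10 in all, crops included, and the job is handed in when it is done.

```bash
mkdir -p pics; ls
python3 - <<'E'
from cell import *
import cv2,json
for n in("top","side","wrist"):
    c=calibration(n);print(n,c)
    cv2.imwrite(f"pics/{n}0.png",read_camera(n))
print(sense())
E
```

```text
pics
top {'mtx': array([[489.97750424,   0.        , 257.06989125],
       [  0.        , 489.97750424, 187.20840009],
       [  0.        ,   0.        ,   1.        ]]), 'eye': array([ 0.37632708, -0.2038417 ,  1.29814113]), 'attitude': array([ 9.86738319e+00, -5.21786863e-02, -9.04454505e+01])}
side {'mtx': array([[362.88435397,   0.        , 257.55448837],
       [  0.        , 362.88435397, 189.96784456],
       [  0.        ,   0.        ,   1.        ]]), 'eye': array([ 0.36776503, -1.01390035,  0.73649761]), 'attitude': array([ 53.24690738,   0.33635934, -13.87168232])}
wrist {'mtx': array([[269.50343067,   0.        , 257.98211471],
       [  0.        , 269.50343067, 191.46777154],
       [  0.        ,   0.        ,   1.        ]]), 'eye': array([0.17268828, 0.58087986, 0.37251544]), 'attitude': array([-1.73735754e+01,  5.93828918e-02,  6.60918045e+01])}
{'time_s': 0.15, 'joint_positions': array([ 6.12235947e+01,  7.50474597e+00,  8.53166781e+01, -2.42003719e-04,
        8.72599618e+01, -4.89348008e+00]), 'dq': array([-0.00517677, -0.21541404, -0.24466558, -0.10518317,  0.1980833 ,
       -0.03591585]), 'joint_torque': array([ 4.97467795e-05, -5.70075524e+01, -5.01151085e+01, -3.36408038e-04,
        9.91202047e-03, -5.14296403e-05]), 'position': array([0.24270177, 0.5482587 , 0.2304732 ]), 'ee_rot': array([-1.79918890e+02, -6.70167548e-03,  1.56117082e+02]), 'force': array([-0.30137245,  0.49729897, -0.28373309]), 'ft_torque': array([-0.03403723, -0.00701066,  0.00907598]), 'gripper_force': 0.0, 'opening': 0.08521398253681889}
```

View pics/top0.png

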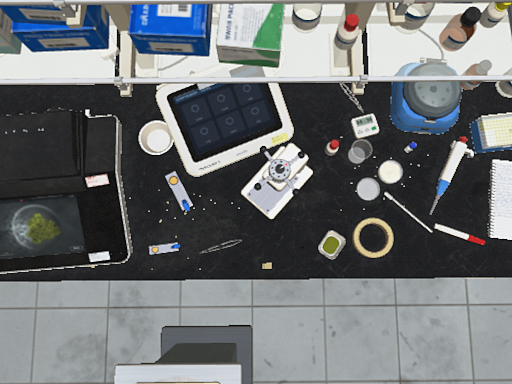

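View pics/side0.png

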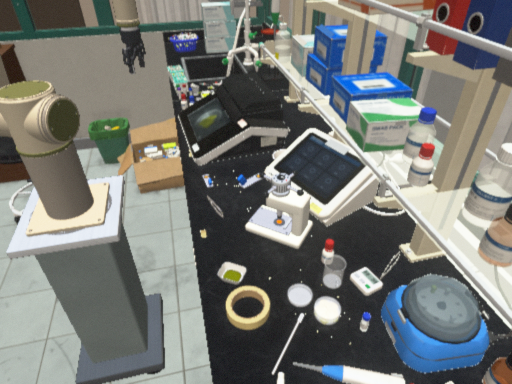

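The top view shows the larger slide at about (178,190) with its tab near (185,207), and the small one at (163,248). The press is at (277,183) and opens towards the lower left. The touch-screen stands behind both.

Run:
```python
import cv2,numpy as np
t=cv2.imread("pics/top0.png");s=cv2.imread("pics/side0.png")
a=cv2.resize(t[130:230,150:320],None,fx=4.6,fy=4.6,interpolation=cv2.INTER_CUBIC)
cv2.imwrite("pics/topc.png",a)
b=cv2.resize(s[155:255,200:330],None,fx=6,fy=6,interpolation=cv2.INTER_CUBIC)
cv2.imwrite("pics/sidec.png",b)
```

```text
(no output)
```

View pics/topc.png

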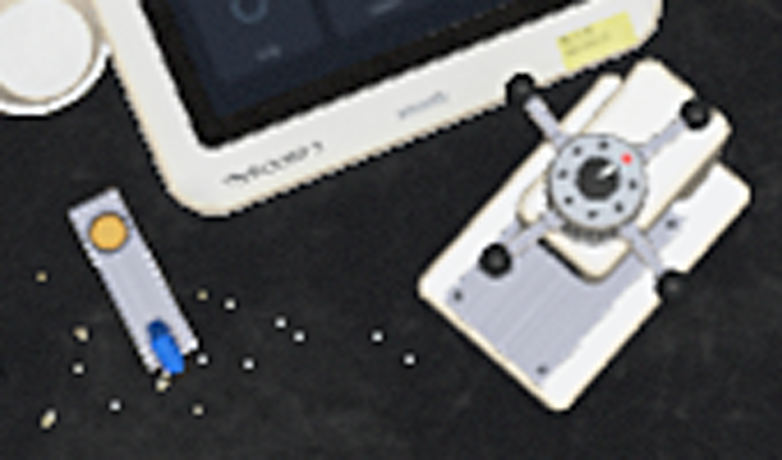

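View pics/sidec.png

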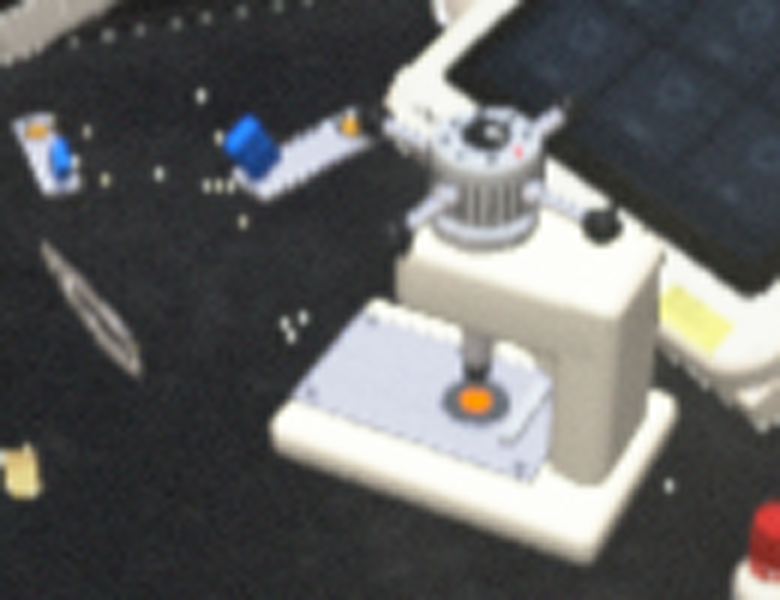

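The crops show the pellet at top px about (173.5,180.5) and the tab at (186,205). The crystal is at side px about (279,221.5), and the hub is at top px about (280,169). The press front faces the lower left in the top view.

```bash
cat > h.py <<'E'
import numpy as np, cv2
from scipy.spatial.transform import Rotation as Ro
F=np.diag([1,-1,-1.])
def ray(c,uv):
    p=np.linalg.inv(c["mtx"])@[uv[0],uv[1],1.]
    d=Ro.from_euler("xyz",c["attitude"],degrees=True).apply(F@p)
    return np.array(c["eye"]),d/np.linalg.norm(d)
def onz(c,uv,z):
    e,d=ray(c,uv); return e+d*(z-e[2])/d[2]
def tri(c1,u1,c2,u2):
    e,d=ray(c1,u1);f,g=ray(c2,u2)
    s=np.linalg.lstsq(np.c_[d,-g],f-e,rcond=None)[0]
    p,q=e+d*s[0],f+g*s[1]; return (p+q)/2,np.linalg.norm(p-q)*1e3
def proj(c,P):
    q=F@Ro.from_euler("xyz",c["attitude"],degrees=True).inv().apply(np.array(P)-c["eye"])
    q=c["mtx"]@q; return q[:2]/q[2]
def blobs(im,lo,hi,box,amin=4):
    x0,y0,x1,y1=box
    hsv=cv2.cvtColor(im[y0:y1,x0:x1],cv2.COLOR_BGR2HSV)
    m=cv2.inRange(hsv,np.array(lo),np.array(hi))
    n,l,s,c=cv2.connectedComponentsWithStats(m)
    return [(c[i]+[x0,y0],int(s[i,4])) for i in range(1,n) if s[i,4]>=amin],m
def pose(s): return np.array(s["position"]),Ro.from_euler("xyz",s["ee_rot"],degrees=True)
def delta(s,P,R):
    "shift (tool axes, in 30 mm units) and rotvec (5 deg units) from the present pose to P,R"
    p,r=pose(s); return r.inv().apply(np.array(P)-p)/.03,(r.inv()*R).as_rotvec(degrees=True)/5
E
python3 - <<'E'
from h import *
from cell import calibration
np.set_printoptions(precision=4,suppress=True)
t=cv2.imread("pics/top0.png");s=cv2.imread("pics/side0.png");T,S=calibration("top"),calibration("side")
org=((10,110,120),(25,255,255))
print("pel top",pt:=blobs(t,*org,(160,165,200,200))[0]); print("pel side",ps:=blobs(s,*org,(250,168,266,182),2)[0])
print("cry side",cs:=blobs(s,(5,150,150),(25,255,255),(260,205,300,240))[0])
blu=((100,140,80),(125,255,255))
print("tab top",bt:=blobs(t,*blu,(175,190,200,220))[0],"side",bs:=blobs(s,*blu,(230,168,250,192))[0])
print("pellet",tri(T,pt[0][0],S,ps[0][0]), onz(T,pt[0][0],.006))
print("tab",tri(T,bt[0][0],S,bs[0][0]))
print("crystal z.03",onz(S,cs[0][0],.03))
steel,m=blobs(t,(0,0,110),(179,70,255),(160,165,200,215),30);print(steel)
c=max(cv2.findContours(m,0,1)[0],key=cv2.contourArea);r=cv2.minAreaRect(c)
print("slide rect",[onz(T,q+[160,165],.006) for q in cv2.boxPoints(r)],r)
hub=np.array([598,178])/4.6+[150,130];print("hub .191",onz(T,hub,.191))
g=lambda a,b:np.array([a,b])/4.6+[150,130]
for n,q in dict(b1=(495,259),b2=(671,287),b3=(698,110),b4=(521,88)).items(): print(n,onz(T,g(*q),.168))
print("base front corners",onz(T,g(420,285),.026),onz(T,g(560,410),.026),"right back",onz(T,g(748,195),.026))
E
```

```text
pel top [(array([173., 180.]), 45)]
pel side [(array([258. , 175.5]), 6)]
cry side [(array([278.8667, 221.2   ]), 15)]
tab top [(array([185.7255, 205.3922]), 51)] side [(array([241.2787, 178.6721]), 61)]
pellet (array([0.6211, 0.0186, 0.0069]), np.float64(2.2608122862684015)) [0.6224 0.0187 0.006 ]
tab (array([ 0.551 , -0.0204,  0.0313]), np.float64(2.0228293333722593))
crystal z.03 [ 0.6143 -0.2576  0.03  ]
[(array([192.6774, 169.7419]), 155), (array([178.4786, 190.1176]), 374)]
slide rect [array([0.6342, 0.0432, 0.006 ]), array([0.6495, 0.0147, 0.006 ]), array([ 0.555 , -0.0358,  0.006 ]), array([ 0.5401, -0.0076,  0.006 ])] ((18.45336151123047, 25.26139259338379), (39.169281005859375, 12.109408378601074), 62.241458892822266)
hub .191 [ 0.6119 -0.2596  0.191 ]
b1 [ 0.575  -0.2077  0.168 ]
b2 [ 0.5599 -0.297   0.168 ]
b3 [ 0.6522 -0.3129  0.168 ]
b4 [ 0.6645 -0.2218  0.168 ]
base front corners [ 0.5852 -0.1651  0.026 ] [ 0.5129 -0.2443  0.026 ] right back [ 0.6363 -0.3542  0.026 ]
```

```bash
cat >> h.py <<'E'
def frame(yaw,lean):
    "tool orientation: y along slide/press y, z down and forward by lean, camera behind"
    a=Ro.from_euler("z",yaw,degrees=True); l=np.radians(lean);s,c=np.sin(l),np.cos(l)
    return a*Ro.from_matrix(np.array([[-c,0,s],[0,1,0],[-s,0,-c]]))
def tabtcp(mid,yaw,lean,zu,up,back=0.):
    "TCP for grasp of tab; up = grasp height over underside (tab line through -49,27, lean 29)"
    a=Ro.from_euler("z",yaw,degrees=True)
    g=np.array([-.049-(up-.027)*np.tan(np.radians(29)),0,up])
    l=np.radians(lean); g=g+(.019-back)*np.array([np.sin(l),0,-np.cos(l)])
    return np.array([mid[0],mid[1],zu])+a.apply(g)
E
python3 - <<'E'
from h import *
from cell import *
np.set_printoptions(precision=3,suppress=True)
s=sense();u=np.array([np.cos(np.radians(28.2)),np.sin(np.radians(28.2))])
mid=np.array([.6216,.0185])-.031*u
R=frame(28.2,29);P=tabtcp(mid,28.2,29,0,.032,.15);print(P)
p,r=pose(s)
print(r.inv().apply([0,0,.1])/.03, delta(s,P,R))
E
```

```text
[ 0.493 -0.051  0.147]
[ 0.    -0.005 -3.333] (array([-15.702, -14.876,   2.816]), array([ -2.649,  -5.4  , -10.184]))
```

```bash
python3 -m pendant '[[0,0,-1,0,0,0],[0,0,-1,0,0,0],[0,0,-1,0,0,0],[0,0,-1,0,0,0],[-0.98,-0.93,0,0,0,0],[-0.98,-0.93,0,0,0,0],[-0.98,-0.93,0,0,0,0],[-0.98,-0.93,0,0,0,0],[-0.98,-0.93,0,0,0,0],[-0.98,-0.93,0,0,0,0],[-0.98,-0.93,0,0,0,0],[-0.98,-0.93,0,0,0,0],[-0.98,-0.93,0,0,0,0],[-0.98,-0.93,0,0,0,0],[-0.98,-0.93,0,0,0,0],[-0.98,-0.93,0,0,0,0],[-0.98,-0.93,0,0,0,0],[-0.98,-0.93,0,0,0,0],[-0.98,-0.93,0,0,0,0],[-0.98,-0.93,0,0,0,0]]' && python3 -m pendant '[[0,0,0,-0.24,-0.49,-0.93],[0,0,0,-0.24,-0.49,-0.93],[0,0,0,-0.24,-0.49,-0.93],[0,0,0,-0.24,-0.49,-0.93],[0,0,0,-0.24,-0.49,-0.93],[0,0,0,-0.24,-0.49,-0.93],[0,0,0,-0.24,-0.49,-0.93],[0,0,0,-0.24,-0.49,-0.93],[0,0,0,-0.24,-0.49,-0.93],[0,0,0,-0.24,-0.49,-0.93],[0,0,0,-0.24,-0.49,-0.93],[0,0,0,0,0,0],[0,0,0,0,0,0]]' 0.7
python3 - <<'E'
from h import *
from cell import *
np.set_printoptions(precision=3,suppress=True)
s=sense();print(s["joint_positions"])
R=frame(28.2,29);P=np.array([.493,-.051,.147]);print(delta(s,P,R))
E
```

```text
time_s: 2.15
position: [0.4925, -0.0517, 0.3511]
ee_rot: [180.0, -0.0, 156.1]
force: [0.3, 1.0, 0.3]
opening: 0.0855
gripper_force: 0.0
time_s: 3.45
position: [0.4921, -0.0504, 0.351]
ee_rot: [180.0, 28.9, -151.8]
force: [0.3, 0.5, 0.2]
opening: 0.0599
gripper_force: 0.0
[ -29.823  -32.191  111.733   24.349   84.698 -146.899]
(array([ 3.272, -0.036,  5.962]), array([ 0.007, -0.016, -0.002]))
```

```bash
python3 -m pendant '[[0.47,0,0.85,0,0,0],[0.47,0,0.85,0,0,0],[0.47,0,0.85,0,0,0],[0.47,0,0.85,0,0,0],[0.47,0,0.85,0,0,0],[0.47,0,0.85,0,0,0],[0.47,0,0.85,0,0,0],[0,0,0,0,0,0],[0,0,0,0,0,0]]' 0.6
python3 - <<'E'
from h import *
from cell import *
np.set_printoptions(precision=3,suppress=True)
s=sense();print(s["joint_positions"])
c=calibration("wrist");im=read_camera("wrist");cv2.imwrite("pics/w1.png",im);np.save("c1.npy",c,allow_pickle=True)
for P in([.6216,.0185,.006],[.5476,-.0217,.006],[.551,-.0204,.0313]):print(proj(c,P))
E
```

```text
time_s: 4.35
position: [0.496, -0.036, 0.153]
ee_rot: [-179.7, 28.0, -152.6]
force: [1.3, -1.4, 1.1]
opening: 0.0512
gripper_force: 0.0
[ -26.444  -27.876  129.224   24.933   63.347 -152.131]
[250.381 207.475]
[247.245 157.38 ]
[246.205 175.091]
```

View pics/w1.png

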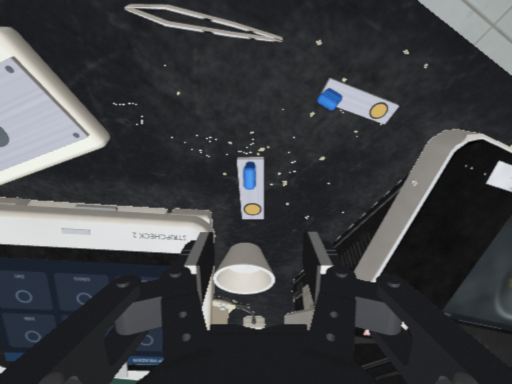

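The slide stands upright in the picture, with its tab at about (249,177) and its pellet at (252,209). Joint 6 is at its limit in this grasp orientation, so I'll fit a small arm model and check both wrist options before moving on.

```bash
cat > ik.py <<'E'
from h import *
from scipy.optimize import least_squares
E=lambda a,t:Ro.from_euler(a,t,degrees=True)
def fk(q,k):
    L1,L2,e,h,d,L,a,c=k
    A=E("z",q[0]);B=A*E("y",q[1]);C=A*E("y",q[1]+q[2]);R=C*E("z",q[3])*E("y",q[4])*E("z",q[5]+c)
    return A.apply([a,d,h])+B.apply([0,0,L1])+C.apply([e,0,L2])+R.apply([0,0,L]),R
D=[([61.2236,7.5047,85.3168,0,87.2596,-4.8935],[.2427,.54826,.23047],[-179.919,-.0067,156.117]),
([-29.823,-32.191,111.733,24.349,84.698,-146.899],[.4921,-.0504,.351],[180,28.9,-151.8]),
([-26.444,-27.876,129.224,24.933,63.347,-152.131],[.496,-.036,.153],[-179.7,28.,-152.6])]
def res(k):
    o=[]
    for q,p,r in D:
        P,R=fk(q,k);o+=[*((P-p)*5),*(R.inv()*E("xyz",r)).as_rotvec()]
    return [*o,*(1e-3*(np.array(k)-k0)[:7])]
best=None
for c in(0,90,180,-90):
    k0=np.array([.4,.4,0,.2,.05,.3,0,c]);f=least_squares(res,k0,x_scale=[.1]*7+[30])
    if best is None or f.cost<best.cost:best=f
K=best.x
lo=np.array([-169,-51,1.3,-76,0,-152.29]);hi=np.array([169,129,143,256,156,152.29])
def ik(P,R,q0):
    def g(q):
        p,r=fk(q,K);return [*((p-P)*5),*(r.inv()*R).as_rotvec()]
    f=least_squares(g,np.clip(q0,lo+.1,hi-.1),bounds=(lo-60,hi+60));return f.x,f.cost
E
python3 - <<'E'
from ik import *
np.set_printoptions(precision=3,suppress=True)
print(best.cost,K)
u=np.array([np.cos(np.radians(28.2)),np.sin(np.radians(28.2))]);mid=np.array([.6216,.0185])-.031*u
pr=-42;v=np.array([np.cos(np.radians(pr)),np.sin(np.radians(pr))]);pm=np.array([.613,-.2585])-.031*v
for fl in(0,180):
  q=np.array(D[2][0]);q[5]+=fl
  for back in(.15,.1,.05,0):
    q,c=ik(tabtcp(mid,28.2,29,0,.032,back),frame(28.2,29)*E("z",fl),q);print("grasp",fl,back,q,c)
  q[0]-=20;q[5]+=60
  for back in (.15,0): q,c=ik(tabtcp(pm,pr,29,.03,.032,back),frame(pr,29)*E("z",fl),q);print("press",q,c)
E
```

```text
1.1850154091279026e-06 [ 0.369  0.553  0.062  0.318  0.051  0.365  0.    90.009]
grasp 0 0.15 [ -29.846  -26.988  129.646   27.295   63.769 -157.362] 1.9975962050303154e-29
grasp 0 0.1 [ -26.692  -19.912  129.462   28.486   56.26  -157.989] 4.272203845365655e-25
grasp 0 0.05 [ -23.784  -11.908  128.291   30.407   48.994 -159.278] 1.9035935261456175e-22
grasp 0 0 [ -21.106   -3.309  126.189   33.145   42.244 -161.293] 4.224392912329108e-20
press [-14.309 -26.3   125.934 -15.909  55.277 -56.132] 5.189568939169555e-28
press [-18.76   -3.205 122.208 -19.213  35.543 -53.593] 2.0428968626984852e-26
grasp 180 0.15 [-29.846 -26.988 129.646  27.295  63.769  22.638] 6.438775008606483e-30
grasp 180 0.1 [-26.692 -19.912 129.462  28.486  56.26   22.011] 3.6205530795777205e-26
grasp 180 0.05 [-23.784 -11.908 128.291  30.407  48.994  20.722] 1.6343542707322903e-24
grasp 180 0 [-21.106  -3.309 126.189  33.145  42.244  18.707] 1.7935691771694883e-23
press [-14.309 -26.3   125.934 -15.909  55.277 123.868] 1.0509799706521146e-30
press [-18.76   -3.205 122.208 -19.213  35.543 126.407] 9.178360858097752e-27
```

Run:
```python
from ik import *
from cell import *
np.set_printoptions(precision=4,suppress=True)
c=np.load("c1.npy",allow_pickle=True).item();im=cv2.imread("pics/w1.png");T=calibration("top")
pw=blobs(im,(10,110,120),(25,255,255),(235,195,270,225))[0];bw=blobs(im,(100,140,60),(125,255,255),(235,155,265,195))[0];print(pw,bw)
print("pel",tri(c,pw[0][0],T,(173,180)),onz(c,pw[0][0],.006),"tab",tri(c,bw[0][0],T,(185.7,205.4)))
b,m=blobs(im,(0,0,110),(179,90,255),(230,150,270,225),100)
m=cv2.morphologyEx(m,cv2.MORPH_OPEN,np.ones((3,3)));q=max(cv2.findContours(m,0,1)[0],key=cv2.contourArea);r=cv2.minAreaRect(q)
Q=np.array([onz(c,x+[230,150],.006) for x in cv2.boxPoints(r)]);print(r);print(Q)
for i in range(4):
  d=Q[(i+1)%4]-Q[i];print(np.linalg.norm(d),np.degrees(np.arctan2(d[1],d[0])))
u=np.array([np.cos(np.radians(28.2)),np.sin(np.radians(28.2))]);mid=np.array([.6216,.0185])-.031*u
pr=-42;v=np.array([np.cos(np.radians(pr)),np.sin(np.radians(pr))]);pm=np.array([.613,-.2585])-.031*v
l=40
q=np.array(D[2][0]);q[5]+=180;fl=180
for back in(.15,.1,.05,0):
    q,cc=ik(tabtcp(mid,28.2,l,0,.032,back),frame(28.2,l)*E("z",fl),q);print("grasp",fl,back,q,cc)
q[0]-=20;q[5]+=60
for back in (.15,0): q,cc=ik(tabtcp(pm,pr,l,.03,.032,back),frame(pr,l)*E("z",fl),q);print("press",q,cc)
q,cc=ik([.5,-.1,.3],frame(-42,l)*E("z",fl),q);print("up",q,cc)
s=sense();p,rr=pose(s);P=tabtcp(mid,28.2,l,0,.032,.13);print(P,delta(s,P,frame(28.2,l)*E("z",180)))
```

```text
[(array([252.0492, 208.7623]), 122)] [(array([249.1301, 175.6543]), 269)]
pel (array([0.6217, 0.0196, 0.0075]), np.float64(2.597812816426281)) [0.6229 0.0216 0.006 ] tab (array([ 0.5493, -0.0192,  0.0329]), np.float64(2.6776931053979096))
((19.999998092651367, 37.499996185302734), (60.99999237060547, 25.999996185302734), 90.0)
[[ 0.5524 -0.032   0.006 ]
 [ 0.5391 -0.0065  0.006 ]
 [ 0.6334  0.0438  0.006 ]
 [ 0.6501  0.0118  0.006 ]]
0.028792286637349652 117.45016653582074
0.10688857821785357 28.057501210395714
0.036141992390262466 -62.462105102580686
0.10711845767750225 -155.87688864587932
grasp 180 0.15 [-41.87   -32.6267 139.2294  41.9844  64.6049   4.2172] 3.9004496568239034e-28
grasp 180 0.1 [-36.5907 -23.8429 137.9444  44.711   55.7552   2.442 ] 7.609229234923084e-23
grasp 180 0.05 [-31.7947 -14.1674 135.5538  48.8444  47.6722  -0.6087] 3.8778679013596605e-22
grasp 180 0 [-27.469   -4.2054 132.2196  54.3818  40.7659  -4.8836] 8.0523547972541e-22
press [ -7.5116 -36.2645 138.1112 -29.5902  47.4844 138.7415] 9.213745150445756e-30
press [-15.5524  -6.1475 129.8357 -41.9796  25.3416 149.9683] 1.6504834437409734e-29
up [  1.0062 -38.4371 124.942  -28.9287  65.0085 138.6801] 3.9551800156116306e-25
[ 0.4858 -0.0543  0.117 ] (array([ 1.1112, -0.35  ,  0.8158]), array([-3.7234,  0.2425, 35.6949]))
```

```bash
python3 -m pendant '[[0,0,-0.3,0,0,1],[0,0,-0.3,0,0,1],[0,0,-0.3,0,0,1],[0,0,0,0,0,1],[0,0,0,0,0,1],[0,0,0,0,0,1],[0,0,0,0,0,1],[0,0,0,0,0,1],[0,0,0,0,0,1],[0,0,0,0,0,1],[0,0,0,0,0,1],[0,0,0,0,0,1],[0,0,0,0,0,1],[0,0,0,0,0,1],[0,0,0,0,0,1],[0,0,0,0,0,1],[0,0,0,0,0,1],[0,0,0,0,0,1]]' && python3 -m pendant '[[0,0,0,0,0,1],[0,0,0,0,0,1],[0,0,0,0,0,1],[0,0,0,0,0,1],[0,0,0,0,0,1],[0,0,0,0,0,1],[0,0,0,0,0,1],[0,0,0,0,0,1],[0,0,0,0,0,1],[0,0,0,0,0,1],[0,0,0,0,0,1],[0,0,0,0,0,1],[0,0,0,0,0,1],[0,0,0,0,0,1],[0,0,0,0,0,1],[0,0,0,0,0,1],[0,0,0,0,0,1],[0,0,0,0,0,1],[0,0,0,0,0,0]]'
python3 - <<'E'
from ik import *
from cell import *
np.set_printoptions(precision=3,suppress=True)
s=sense();print(s["joint_positions"])
u=np.array([np.cos(np.radians(28.2)),np.sin(np.radians(28.2))]);mid=np.array([.622,.019])-.031*u
for b in(.12,0):P=tabtcp(mid,28.2,35,0,.032,b);print(P,delta(s,P,frame(28.2,35)*E("z",180)))
E
```

```text
time_s: 6.2
position: [0.4858, -0.0432, 0.1792]
ee_rot: [151.8, 0.4, 117.1]
force: [0.6, 0.1, 0.1]
opening: 0.0514
gripper_force: 0.0
time_s: 8.1
position: [0.4857, -0.0431, 0.179]
ee_rot: [179.5, -28.2, 27.4]
force: [-0.1, 0.4, 0.3]
opening: 0.0512
gripper_force: 0.0
[-28.213 -31.34  128.783  24.653  67.358  27.95 ]
[ 0.498 -0.047  0.115] (array([-0.75 ,  0.302,  2.03 ]), array([ 0.175,  1.368, -0.131]))
[ 0.559 -0.015  0.016] (array([-0.273,  0.238,  6.001]), array([ 0.175,  1.368, -0.131]))
```

```bash
python3 -m pendant '[[0,0,0,0.06,0.46,-0.04],[0,0,0,0.06,0.46,-0.04],[0,0,0,0.06,0.46,-0.04],[-0.2,0.1,0.5,0,0,0],[-0.2,0.1,0.5,0,0,0],[-0.2,0.1,0.5,0,0,0],[0,0,0,0,0,0],[0,0,0,0,0,0]]' 0.5
python3 - <<'E'
from ik import *
from cell import *
np.set_printoptions(precision=4,suppress=True)
s=sense();print(s["joint_positions"])
c=calibration("wrist");im=read_camera("wrist");cv2.imwrite("pics/w2.png",im)
c1=np.load("c1.npy",allow_pickle=True).item()
print("expect",[proj(c,P) for P in([.622,.0195,.006],[.5493,-.0192,.033])])
pw=blobs(im,(10,110,120),(25,255,255),(0,0,512,384),15)[0];bw=blobs(im,(100,140,60),(125,255,255),(0,0,512,384),40)[0];print(pw,bw)
e=proj(c,[.622,.0195,.006]);k=min(pw,key=lambda a:np.linalg.norm(a[0]-e))[0];print(k,tri(c,k,c1,(252.05,208.76)),onz(c,k,.006))
e=proj(c,[.5493,-.0192,.033]);k=min(bw,key=lambda a:np.linalg.norm(a[0]-e))[0];print(k,tri(c,k,c1,(249.13,175.65)),onz(c,k,.033))
E
```

```text
time_s: 8.9
position: [0.4988, -0.0451, 0.1302]
ee_rot: [-179.9, -35.0, 28.3]
force: [-1.2, -0.1, 0.3]
opening: 0.0422
gripper_force: 0.0
[-33.1777 -27.4163 133.9531  35.4654  60.4084  14.1418]
expect [array([260.8883, 137.1304]), array([260.9481, 197.5683])]
[(array([259.5972, 135.5046]), 216), (array([509.3158, 253.2632]), 57), (array([137.6093, 257.9007]), 151)] [(array([259.537 , 196.3364]), 324)]
[259.5972 135.5046] (array([0.6235, 0.022 , 0.0054]), np.float64(0.11089756009130172)) [0.6232 0.0219 0.006 ]
[259.537  196.3364] (array([ 0.5502, -0.0172,  0.0313]), np.float64(0.21426082930508472)) [ 0.5498 -0.0174  0.033 ]
```

View pics/w2.png

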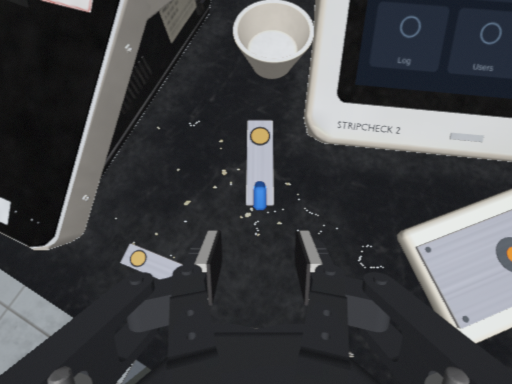

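The two wrist views agree to 0.2 mm: the pellet is at (0.6234, 0.022), z about 5–6 mm, the tab is at (0.550, -0.0173), and the yaw is 28.2°. The slide sits centred between the fingers at column 259.

Run:
```python
from ik import *
from cell import *
np.set_printoptions(precision=3,suppress=True)
s=sense();u=np.array([np.cos(np.radians(28.2)),np.sin(np.radians(28.2))]);mid=np.array([.6234,.022])-.031*u
for b in(0,):P=tabtcp(mid,28.2,35,0,.032,b);print(P,delta(s,P,frame(28.2,35)*E("z",180)))
```

```text
[ 0.56  -0.012  0.016] (array([-0.288, -0.008,  4.448]), array([-0.026,  0.001,  0.013]))
```

```bash
python3 -m pendant '[[-0.05,0,0.7,0,0,0],[-0.05,0,0.7,0,0,0],[-0.05,0,0.7,0,0,0],[-0.05,0,0.7,0,0,0],[-0.05,0,0.7,0,0,0],[-0.04,0,0.55,0,0,0],[0,0,0.4,0,0,0],[0,0,0,0,0,0],[0,0,0,0,0,0]]' && python3 -m pendant '[[0,0,0,0,0,0],[0,0,0,0,0,0],[0,0,0,0,0,0],[0,0,0,0,0,0],[0,0,0,0,0,0],[0,0,0,0,0,0],[0,0,0,0,0,0],[0,0,0,0,0,0]]' 0
```

```text
time_s: 9.85
position: [0.56, -0.0119, 0.0159]
ee_rot: [-179.8, -35.0, 28.2]
force: [-0.4, 0.1, 0.7]
opening: 0.0428
gripper_force: 0.0
time_s: 10.65
position: [0.5602, -0.0123, 0.0161]
ee_rot: [-179.9, -35.0, 28.2]
force: [-5.3, -1.5, 9.0]
opening: 0.0111
gripper_force: 60.0
```

```bash
python3 -m pendant '[[0.28,0,-0.41,0,0,0],[0.57,0,-0.82,0,0,0],[0.57,0,-0.82,0,0,0],[0.57,0,-0.82,0,0,0],[0.57,0,-0.82,0,0,0],[0.57,0,-0.82,0,0,0],[0.57,0,-0.82,0,0,0],[-0.6,-0.39,-0.42,0,0,0],[-0.6,-0.39,-0.42,0,0,0],[-0.6,-0.39,-0.42,0,0,0],[-0.6,-0.39,-0.42,0,0,0],[0,0,0,0,0,0]]'
python3 - <<'E'
from ik import *
from cell import *
np.set_printoptions(precision=3,suppress=True)
s=sense();print(s["joint_positions"]);p,r=pose(s);q=s["joint_positions"]
for y in(28.2,0,-20,-42):
  q,c=ik(p,frame(y,35)*E("z",180),q);print(y,q,c)
S=calibration("wrist");im=read_camera("wrist");cv2.imwrite("pics/w3.png",im)
for i,(a,n) in enumerate(blobs(im,(5,110,120),(25,255,255),(0,0,512,384),10)[0]):print(a,n,onz(S,a,.03))
E
```

```text
time_s: 11.85
position: [0.4579, -0.0131, 0.2094]
ee_rot: [-179.9, -34.9, 28.2]
force: [0.2, -0.1, -1.7]
opening: 0.0112
gripper_force: 58.6
[-32.257 -44.854 135.858  31.485  72.855  24.391]
28.2 [-32.258 -45.06  135.994  31.496  72.775  24.385] 4.0870364080260957e-19
0 [-14.895 -58.041 142.231   9.607  62.062  73.165] 1.2349612048085218e-28
-20 [  1.581 -52.546 139.731 -14.029  60.495 114.96 ] 4.649099792959783e-29
-42 [ 13.783 -37.195 131.6   -30.917  67.387 153.26 ] 5.4557382352737045e-31
[258.712 142.306] 604 [0.6   0.064 0.03 ]
[490.644 241.886] 132 [ 0.614 -0.256  0.03 ]
[200.212 244.731] 52 [0.44  0.061 0.03 ]
```

Run:
```python
from ik import *
from cell import *
np.set_printoptions(precision=3,suppress=True)
s=sense();p,r=pose(s);q0=s["joint_positions"]
pr=-42;v=np.array([np.cos(np.radians(pr)),np.sin(np.radians(pr)),0]);cr=np.array([.614,-.257,0]);pm=cr-.031*v
Pf=tabtcp(pm,pr,35,.03,.032);print("final",Pf)
# waypoint 1: translate only; then rotate
for W in([.52,-.06,.25],[.53,-.1,.25],[.55,-.1,.25],[.52,-.14,.25]):
  q=q0;print(W)
  for y in(28.2,10,-10,-25,-42): q,c=ik(np.array(W),frame(y,35)*E("z",180),q);print("  ",y,q,c)
q,c=ik(Pf-.12*v+[0,0,.06],frame(pr,35)*E("z",180),q);print("standoff",Pf-.12*v+[0,0,.06],q,c)
q,c=ik(Pf,frame(pr,35)*E("z",180),q);print("final",q,c)
```

```text
final [ 0.561 -0.209  0.046]
[0.52, -0.06, 0.25]
   28.2 [-33.264 -29.481 122.491  32.089  71.54   22.338] 1.9019761907039196e-30
   10 [-26.033 -38.424 128.095  22.321  62.669  48.527] 4.0739461305148746e-29
   -10 [-13.671 -41.443 129.824   2.518  56.7    85.599] 2.287195552615887e-21
   -25 [ -3.962 -37.726 127.685 -14.103  57.673 115.131] 9.147809673102572e-26
   -42 [  4.498 -29.108 122.241 -27.584  63.959 143.708] 1.6450515001294213e-25
[0.53, -0.1, 0.25]
   28.2 [-37.301 -24.183 118.803  33.209  72.359  17.858] 4.6292048162636416e-27
   10 [-31.205 -33.509 125.108  25.095  62.985  42.332] 2.4380531483512228e-30
   -10 [-20.042 -38.043 127.871   6.947  55.782  77.818] 1.8637439295723852e-22
   -25 [-10.592 -35.798 126.526  -9.968  55.534 107.555] 3.4820475538260724e-26
   -42 [ -1.712 -28.428 121.781 -25.089  61.009 137.553] 3.5154857905025076e-25
[0.55, -0.1, 0.25]
   28.2 [-35.616 -20.955 116.413  33.041  70.74   18.857] 1.6383668091206726e-24
   10 [-29.581 -29.747 122.669  24.673  61.102  43.369] 2.0875115922919446e-29
   -10 [-18.905 -33.858 125.328   6.299  54.021  78.967] 1.3076860756517363e-22
   -25 [-10.002 -31.643 123.915 -10.556  54.121 108.602] 1.9546778125642338e-26
   -42 [ -1.625 -24.6   119.104 -25.405  60.004 138.207] 2.2576563418136026e-25
[0.52, -0.14, 0.25]
   28.2 [-42.588 -21.733 116.999  34.154  74.744  12.915] 1.173188001806376e-25
   10 [-37.501 -31.739 123.977  27.762  65.217  35.752] 5.0404031672863655e-31
   -10 [-27.185 -37.939 127.81   11.671  56.898  69.339] 9.302028563401714e-24
   -25 [-17.68  -37.125 127.327  -5.111  55.125  98.925] 3.282063887485198e-26
   -42 [ -8.07  -30.842 123.393 -21.881  59.21  130.466] 1.0151538902212104e-24
standoff [ 0.471 -0.129  0.106] [ -7.251 -32.353 139.795 -27.051  45.961 139.141] 1.5873160866784862e-23
final [-16.808  -5.104 126.451 -29.611  29.611 137.358] 1.588169980390324e-31
```

```bash
python3 -m pendant '[[0.06,0.82,-0.3,0,0,0],[0.06,0.82,-0.3,0,0,0],[0.06,0.82,-0.3,0,0,0],[0.06,0.82,-0.3,0,0,0],[0.06,0.82,-0.3,0,0,0],[0,0,0,-0.537,0,0.767],[0,0,0,-0.537,0,0.767],[0,0,0,-0.537,0,0.767],[0,0,0,-0.537,0,0.767],[0,0,0,-0.537,0,0.767],[0,0,0,-0.537,0,0.767],[0,0,0,-0.537,0,0.767],[0,0,0,-0.537,0,0.767],[0,0,0,-0.537,0,0.767],[0,0,0,-0.537,0,0.767],[0,0,0,-0.537,0,0.767],[0,0,0,-0.537,0,0.767],[0,0,0,-0.537,0,0.767],[0,0,0,-0.537,0,0.767],[0,0,0,-0.537,0,0.767]]' && python3 -m pendant '[[0,0,0,0,0,0],[0,0,0,0,0,0]]'
python3 - <<'E'
from ik import *
from cell import *
np.set_printoptions(precision=3,suppress=True)
s=sense();p,r=pose(s);print(s["joint_positions"])
cr=np.array([.614,-.257,0]);v=np.array([np.cos(np.radians(-42)),np.sin(np.radians(-42)),0]);Pf=tabtcp(cr-.031*v,-42,35,.03,.032)
print(delta(s,Pf-.12*v+[0,0,.06],frame(-42,35)*E("z",180)))
c=calibration("wrist");im=read_camera("wrist");cv2.imwrite("pics/w4.png",im)
for a,n in blobs(im,(5,110,120),(25,255,255),(0,0,512,384),10)[0]:print(a,n,onz(c,a,.03))
for P in([.614,-.257,.03],[.612,-.2585,.168]):print(proj(c,P))
E
```

```text
time_s: 13.9
position: [0.5024, -0.1295, 0.2511]
ee_rot: [-180.0, -34.8, -42.1]
force: [0.3, -0.6, -1.4]
opening: 0.0113
gripper_force: 59.0
time_s: 14.1
position: [0.5022, -0.1292, 0.2507]
ee_rot: [180.0, -34.7, -41.7]
force: [0.1, 0.1, -1.2]
opening: 0.011
gripper_force: 58.9
[ -6.964 -34.429 125.517 -21.801  61.089 130.606]
(array([-3.38 ,  0.664,  3.507]), array([-0.028,  0.053,  0.053]))
[258.719 142.276] 598 [ 0.637 -0.249  0.03 ]
[272.132 148.986]
[280.91   91.477]
```

View pics/w4.png

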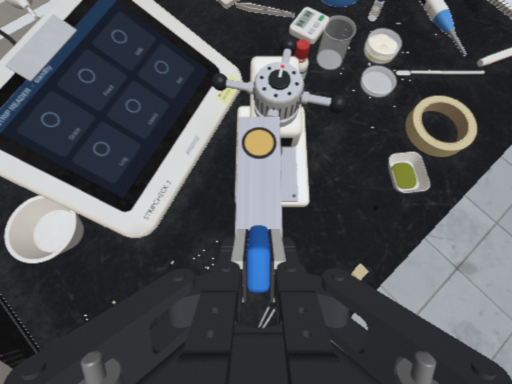

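The wrist view shows the slide held straight with its pellet at (259,142). The wheel hub is at (279,84), with balls at (219,80) and (338,103), and the base's right edge is at column ~308.

```bash
python3 -m pendant '[[-0.68,0.13,0.7,0,0.01,0.01],[-0.68,0.13,0.7,0,0.01,0.01],[-0.68,0.13,0.7,0,0.01,0.01],[-0.68,0.13,0.7,-0.01,0.01,0.01],[-0.68,0.13,0.7,0,0.01,0.01],[0,0,0,0,0,0],[0,0,0,0,0,0]]'
python3 - <<'E'
from ik import *
from cell import *
np.set_printoptions(precision=4,suppress=True)
s=sense();p,r=pose(s);print(s["joint_positions"])
c=calibration("wrist");im=read_camera("wrist");cv2.imwrite("pics/w5.png",im);np.save("c5.npy",c,allow_pickle=True)
L=blobs(im,(5,110,120),(25,255,255),(0,0,512,384),10)[0]
for a,n in L:print(a,n,onz(c,a,.03),onz(c,a,p[2]-.0164+.006))
print("cry px",proj(c,[.6142,-.2568,.03]))
cr=np.array([.6142,-.2568,0]);v=np.array([np.cos(np.radians(-42)),np.sin(np.radians(-42)),0]);Pf=tabtcp(cr-.031*v,-42,35,.03,.032)
R=frame(-42,35)*E("z",180)
for P in(Pf-.12*v+[0,0,.004],Pf-.03*v+[0,0,.004],Pf-.004*v+[0,0,.003],Pf):print(P,delta(s,P,R))
E
```

```text
time_s: 14.85
position: [0.4712, -0.1291, 0.1071]
ee_rot: [-179.9, -35.0, -42.2]
force: [0.6, 0.2, -0.8]
opening: 0.0109
gripper_force: 58.9
[ -7.3034 -32.4991 139.8234 -27.0377  46.029  139.2413]
[257.      71.2029] 138 [ 0.6141 -0.2555  0.03  ] [ 0.5698 -0.2159  0.0967]
[258.704  142.2625] 598 [ 0.5497 -0.1996  0.03  ] [ 0.5235 -0.1757  0.0967]
cry px [257.7968  70.4922]
[ 0.4716 -0.1284  0.0504] (array([-1.0897, -0.0231,  1.5445]), array([ 0.004 , -0.009 , -0.0362]))
[ 0.5385 -0.1886  0.0504] (array([ 1.3664, -0.0315,  3.2671]), array([ 0.004 , -0.009 , -0.0362]))
[ 0.5578 -0.206   0.0494] (array([ 2.0568, -0.0338,  3.7921]), array([ 0.004 , -0.009 , -0.0362]))
[ 0.5608 -0.2087  0.0464] (array([ 2.1085, -0.034 ,  3.9505]), array([ 0.004 , -0.009 , -0.0362]))
```

View pics/w5.png

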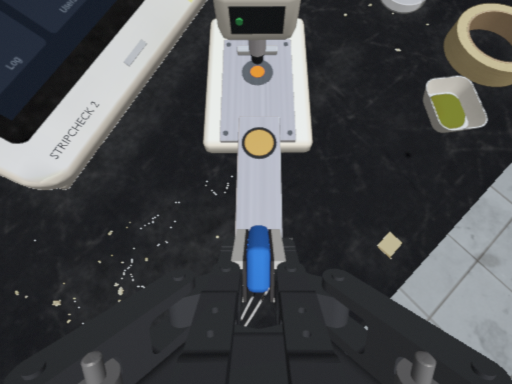

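Everything lines up: the base edges are at columns 205 and 310, the crystal is at (257,71) and the pellet at (258.7,142). That calls for about 1.6 mm towards the press's left, so I'll go down and then in.

```bash
python3 -m pendant '[[-0.27,-0.014,0.385,0,0,-0.01],[-0.27,-0.014,0.385,0,0,-0.01],[-0.27,-0.014,0.385,0,0,-0.01],[-0.27,-0.014,0.385,0,0,-0.01],[0,0,0,0,0,0],[0.41,0,0.287,0,0,0],[0.41,0,0.287,0,0,0],[0.41,0,0.287,0,0,0],[0.41,0,0.287,0,0,0],[0.41,0,0.287,0,0,0],[0.41,0,0.287,0,0,0],[0,0,0,0,0,0],[0,0,0,0,0,0]]'
python3 - <<'E'
from ik import *
from cell import *
np.set_printoptions(precision=4,suppress=True)
s=sense();p,r=pose(s);print(s["joint_positions"])
c=calibration("wrist");im=read_camera("wrist");cv2.imwrite("pics/w6.png",im)
for a,n in blobs(im,(5,110,120),(25,255,255),(0,0,512,384),10)[0]:print(a,n,onz(c,a,.03),onz(c,a,p[2]-.0164+.006))
cr=np.array([.6142,-.2558,0]);v=np.array([np.cos(np.radians(-42)),np.sin(np.radians(-42)),0]);Pf=tabtcp(cr-.031*v,-42,35,.03,.032)
R=frame(-42,35)*E("z",180)
for P in(Pf-.004*v+[0,0,.003],Pf):print(P,delta(s,P,R))
E
```

```text
time_s: 16.2
position: [0.5404, -0.1882, 0.0523]
ee_rot: [-180.0, -35.2, -42.1]
force: [-0.9, -1.1, -1.4]
opening: 0.0114
gripper_force: 59.0
[-14.6665  -9.9684 130.1083 -30.4354  31.4584 139.5797]
[260.     112.6957] 138 [ 0.6161 -0.2572  0.03  ] [ 0.6102 -0.2517  0.0419]
[258.7596 142.2755] 599 [ 0.5975 -0.2391  0.03  ] [ 0.5928 -0.2348  0.0419]
[ 0.5578 -0.205   0.0494] (array([0.6047, 0.0281, 0.5422]), array([-0.0016, -0.0341, -0.0114]))
[ 0.5608 -0.2077  0.0464] (array([0.6561, 0.0281, 0.7008]), array([-0.0016, -0.0341, -0.0114]))
```

```bash
python3 -m pendant '[[-0.04,0.01,0.056,0,0,0],[-0.04,0.01,0.056,0,0,0],[0,0,0,0,0,0],[0.135,0,0.095,0,-0.01,0],[0.135,0,0.095,0,-0.01,0],[0.135,0,0.095,0,-0.01,0],[0.135,0,0.095,0,0,0],[0,0,0,0,0,0],[0,0,0,0,0,0]]'
python3 - <<'E'
from ik import *
from cell import *
np.set_printoptions(precision=4,suppress=True)
s=sense();p,r=pose(s);print(p)
c=calibration("wrist");im=read_camera("wrist");cv2.imwrite("pics/w7.png",im);np.save("c7.npy",c,allow_pickle=True)
for a,n in blobs(im,(5,110,120),(25,255,255),(0,0,512,384),10)[0]:print(a,n,onz(c,a,.03),onz(c,a,p[2]-.0164+.006))
E
```

```text
time_s: 17.15
position: [0.5537, -0.2016, 0.0462]
ee_rot: [180.0, -34.9, -42.0]
force: [-0.2, 0.1, 0.0]
opening: 0.0114
gripper_force: 59.1
[ 0.5537 -0.2016  0.0462]
[258.7085 142.1926] 597 [ 0.6083 -0.2502  0.03  ] [ 0.6061 -0.2481  0.0358]
```

```bash
python3 -m pendant '[[0.011,0,-0.016,0,0,0],[0.07,0,0.049,0,0,0],[0.07,0,0.049,0,0,0],[0.07,0,0.049,0,0,0],[0,0,0,0,0,0],[0,0,0,0,0,0]]'; python3 -m pendant '[[0.03,0,0.02,0,0,0],[0,0,0,0,0,0],[0,0,0,0,0,0]]';python3 -m pendant '[[0.03,0,0.02,0,0,0],[0,0,0,0,0,0],[0,0,0,0,0,0]]'
```

```text
time_s: 17.8
position: [0.5594, -0.2066, 0.0468]
ee_rot: [180.0, -34.9, -42.0]
force: [0.5, 1.0, -1.0]
opening: 0.0111
gripper_force: 59.1
time_s: 18.1
position: [0.5602, -0.2073, 0.0469]
ee_rot: [180.0, -34.9, -42.0]
force: [0.1, 0.0, -0.9]
opening: 0.0114
gripper_force: 59.1
time_s: 18.4
position: [0.5611, -0.208, 0.047]
ee_rot: [180.0, -34.9, -42.0]
force: [0.2, 0.1, -2.4]
opening: 0.0111
gripper_force: 59.1
```

```bash
for i in 1 ; do python3 -m pendant '[[0.027,0,0.02,0,0,0],[0,0,0,0,0,0],[0,0,0,0,0,0]]'; done; python3 -m pendant '[[0.027,0,0.021,0,0,0],[0,0,0,0,0,0],[0,0,0,0,0,0]]';  python3 -m pendant '[[0.027,0,0.021,0,0,0],[0,0,0,0,0,0],[0,0,0,0,0,0]]'
python3 - <<'E'
from ik import *
from cell import *
np.set_printoptions(precision=4,suppress=True)
c=calibration("wrist");im=read_camera("wrist");p=sense()["position"]
for a,n in blobs(im,(5,110,120),(25,255,255),(0,0,512,384),10)[0]:print(a,n,onz(c,a,.036))
im=read_camera("side");b,m=blobs(im,(5,110,120),(25,255,255),(260,205,300,240),2);print("side",b,[onz(calibration("side"),a,.036) for a,n in b])
E
```

```text
time_s: 18.7
position: [0.5617, -0.2086, 0.0468]
ee_rot: [180.0, -34.9, -42.0]
force: [-1.2, -1.0, -1.0]
opening: 0.0114
gripper_force: 59.2
time_s: 19.0
position: [0.5616, -0.2088, 0.0461]
ee_rot: [179.9, -34.8, -42.0]
force: [-7.9, 6.6, 4.4]
opening: 0.011
gripper_force: 60.7
time_s: 19.3
position: [0.5617, -0.2089, 0.046]
ee_rot: [179.9, -34.7, -42.0]
force: [-24.2, 18.7, 20.9]
opening: 0.0115
gripper_force: 64.4
[258.3662 145.3965] 396 [ 0.6121 -0.2533  0.036 ]
side [(array([278.7727, 219.5909]), 22)] [array([ 0.6139, -0.2572,  0.036 ])]
```

```bash
python3 -m pendant '[[-0.045,0,-0.032,0,0,0],[0,0,0,0,0,0],[0,0,0,0,0,0]]'
python3 - <<'E'
from ik import *
from cell import *
np.set_printoptions(precision=4,suppress=True)
S=calibration("side");im=read_camera("side");b,m=blobs(im,(5,110,120),(25,255,255),(260,205,300,240),2);print("side",b,[onz(S,a,.036) for a,n in b])
t=cv2.imread("pics/side0.png");
E
```

```text
time_s: 19.7
position: [0.5618, -0.2086, 0.0465]
ee_rot: [180.0, -34.9, -42.0]
force: [-6.5, 5.9, 2.9]
opening: 0.011
gripper_force: 60.3
side [(array([278.8696, 219.5217]), 23)] [array([ 0.6143, -0.257 ,  0.036 ])]
```

The slide is against the stop. In the side view the pellet is within 1 mm of where the crystal was, so I'll release it and withdraw.

```bash
python3 -m pendant '[[0,0,0,0,0,0],[0,0,0,0,0,0],[0,0,0,0,0,0],[0,0,0,0,0,0],[0,0,0,0,0,0]]' 0.45 && python3 -m pendant '[[0,0,-0.3,0,0,0],[0,0,-0.5,0,0,0],[0,0,-0.8,0,0,0],[0,0,-0.9,0,0,0],[0,0,-0.9,0,0,0],[0,0,-0.9,0,0,0],[0,0,-0.9,0,0,0],[0,0,0,0,0,0],[0,0,0,0,0,0]]'
python3 - <<'E'
from ik import *
from cell import *
np.set_printoptions(precision=4,suppress=True)
s=sense();print(s["joint_positions"])
S=calibration("side");im=read_camera("side");b,m=blobs(im,(5,110,120),(25,255,255),(260,205,300,240),2);print("side",b,[onz(S,a,.036) for a,n in b])
c=calibration("wrist");im2=read_camera("wrist")
for a,n in blobs(im2,(5,110,120),(25,255,255),(150,0,350,384),10)[0]:print(a,n,onz(c,a,.036))
a=cv2.resize(im[155:245,210:330],None,fx=4.5,fy=4.5,interpolation=cv2.INTER_CUBIC)
cv2.imwrite("pics/m8.png",cv2.resize(np.vstack([a,cv2.resize(im2[60:260,120:390],(a.shape[1],400))])[:,:],None,fx=.74,fy=.74))
E
```

```text
time_s: 20.25
position: [0.5621, -0.209, 0.0469]
ee_rot: [-180.0, -34.9, -42.0]
force: [-0.4, -0.6, -1.1]
opening: 0.0381
gripper_force: 0.0
time_s: 21.15
position: [0.4962, -0.1489, 0.1758]
ee_rot: [-179.9, -35.0, -42.0]
force: [0.1, 0.3, -0.3]
opening: 0.0383
gripper_force: 0.0
[-10.1964 -32.5157 132.3095 -22.5987  51.6229 131.4147]
side [(array([279. , 219.5]), 24)] [array([ 0.6147, -0.257 ,  0.036 ])]
[257.9362 128.6312] 141 [ 0.6129 -0.253   0.036 ]
```

View pics/m8.png

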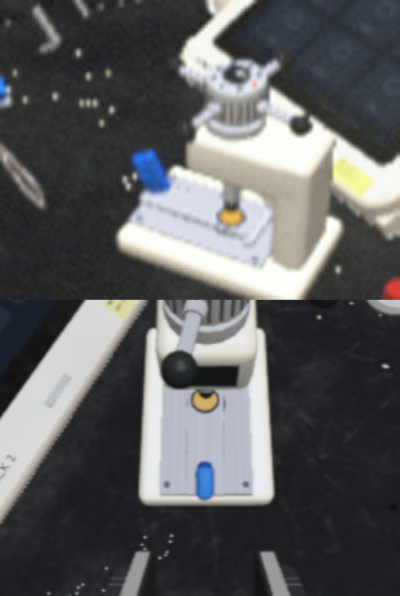

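The slide lies flat on the stage, and in the wrist inset the pellet is centred under the pad. Next I'll go above the wheel with the fingers shut and the tool upright.

```bash
python3 -m pendant '[[0.48,0,-0.68,0,0,0],[0.48,0,-0.68,0,0,0],[0.48,0,-0.68,0,0,0],[0,0,0,0,-1,0],[0,0,0,0,-1,0],[0,0,0,0,-1,0],[0,0,0,0,-1,0],[0,0,0,0,-1,0],[0,0,0,0,-1,0],[0,0,0,0,-1,0],[0.76,0,0,0,0,0],[0.76,0,0,0,0,0],[0.76,0,0,0,0,0],[0.76,0,0,0,0,0],[0.76,0,0,0,0,0],[0,0,0,0,0,0],[0,0,0,0,0,0]]' 0
python3 - <<'E'
from ik import *
from cell import *
np.set_printoptions(precision=3,suppress=True)
s=sense();p,r=pose(s);q=s["joint_positions"];print(q)
H=np.array([.614,-.257]);d=p[:2]-H;print("R",np.linalg.norm(d),"phi",np.degrees(np.arctan2(*d[::-1])),"head",E("z",0).apply(r.apply([1,0,0])))
for f in(138,180,220,260,280):
  a=np.radians(f);q,c=ik([H[0]+.045*np.cos(a),H[1]+.045*np.sin(a),.152],Ro.from_euler("xyz",[180,0,f-180],degrees=True),q);print(f,q,c)
T=calibration("top");im=read_camera("top");cv2.imwrite("pics/t9.png",im)
E
```

```text
time_s: 22.95
position: [0.5801, -0.226, 0.247]
ee_rot: [179.9, 0.3, -42.1]
force: [-0.9, -0.2, 0.0]
opening: -0.0
gripper_force: 0.0
[-26.014  10.899  79.837   0.024  89.561 106.054]
R 0.04593953754473155 phi 137.51971371522188 head [ 0.742 -0.67  -0.005]
138 [-26.058  13.765  86.56   -0.     79.675 105.933] 3.340310700096026e-23
180 [-29.011  13.919  86.381  -0.     79.7    60.98 ] 1.904084636530703e-30
220 [-30.805  17.188  82.506  -0.     80.306  19.186] 1.4585211718019155e-30
260 [-30.768  21.809  76.824  -0.     81.367 -20.777] 6.47467103058914e-30
280 [-30.103  23.943  74.122  -0.     81.936 -40.112] 1.8268903858563747e-24
```

```bash
python3 -m pendant '[[0.006,0.133,0,0,0,-1],[0.006,0.133,0,0,0,-1],[0.006,0.133,0,0,0,-1],[0.006,0.133,0,0,0,-1],[0.006,0.133,0,0,0,-1],[0.006,0.133,0,0,0,-1],[0.006,0.133,0,0,0,-1],[0.006,0.133,0,0,0,-1],[0.006,0.133,0,0,0,-1],[0.006,0.133,0,0,0,-1],[0.006,0.133,0,0,0,-1],[0.006,0.133,0,0,0,-1],[0.006,0.133,0,0,0,-1],[0.006,0.133,0,0,0,-1],[0.006,0.133,0,0,0,-1],[0.006,0.133,0,0,0,-1],[0.006,0.133,0,0,0,-1],[0.006,0.133,0,0,0,-1],[0.006,0.133,0,0,0,-1],[0.006,0.133,0,0,0,-1]]' && python3 -m pendant '[[0.006,0.133,0,0,0,-1],[0.006,0.133,0,0,0,-1],[0.006,0.133,0,0,0,-1],[0.006,0.133,0,0,0,-1],[0,0,0,0,0,0],[0,0,0,0,0,0]]'
cat > st.py <<'E'
from ik import *
from cell import *
np.set_printoptions(precision=3,suppress=True)
s=sense();p,r=pose(s);H=np.array([.614,-.257]);d=p[:2]-H;x=r.apply([1,0,0])
print("t",s["time_s"],"R",np.linalg.norm(d)*1e3,"phi",np.degrees(np.arctan2(*d[::-1]))%360,"head",np.degrees(np.arctan2(x[1],x[0])),"z",p[2])
c=calibration("wrist");im=read_camera("wrist")
print("hub px",proj(c,[*H,.191]),"tip",proj(c,p))
b=blobs(im,(0,150,120),(8,255,255),(100,40,450,340),4)[0]+blobs(im,(172,150,120),(179,255,255),(100,40,450,340),4)[0]
for a,n in b:
  q=onz(c,a,.191)[:2]-H
  if np.linalg.norm(q)<.03:print("red",a,n,"ang",np.degrees(np.arctan2(q[1],q[0]))%360,np.linalg.norm(q)*1e3)
import sys
if len(sys.argv)>1:cv2.imwrite(sys.argv[1],im)
E
python3 st.py pics/w10.png
```

```text
time_s: 25.0
position: [0.5902, -0.2946, 0.2492]
ee_rot: [-179.9, -0.0, 58.2]
force: [-0.2, 0.6, 1.1]
opening: -0.0001
gripper_force: 0.0
time_s: 25.6
position: [0.605, -0.3006, 0.2492]
ee_rot: [-179.9, -0.0, 77.9]
force: [-1.2, 0.5, -0.4]
opening: 0.0001
gripper_force: 0.0
t 25.6 R 44.54792293907977 phi 258.2899308755452 head 77.85695567696932 z 0.2492260805431546
hub px [258.401 154.037] tip [258.945 245.561]
red [275.  166.2] 10 ang 311.50995601457976 15.598201604741819
```

View pics/w10.png

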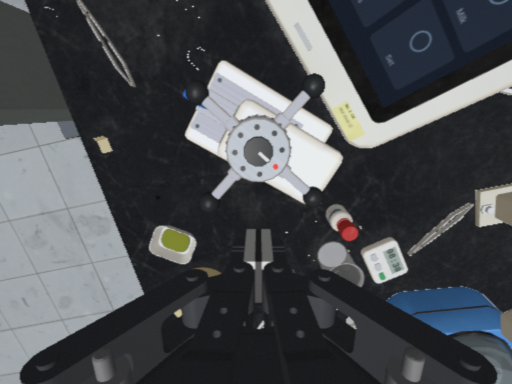

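The wrist view shows the hub at (259,151) with balls at (195,92), (315,84), (313,198) and (208,203), and the shut fingers stand over the gap between the lower two. The red dot is at (275,166) with the white line pointing at it. I'll go down and start pushing, tracking the dot and the line by mask.

```bash
cat >> st.py <<'E'
hsv=cv2.cvtColor(im,cv2.COLOR_BGR2HSV)
# white line on the dark cap, and red dot, on polar samples of the hub top about the cap's centre
def polar(Hc,rs):
    out=[]
    for t in range(0,360,3):
        a=np.radians(t);v=[hsv[int(round(y)),int(round(x_))] for rr in rs for x_,y in [proj(c,[Hc[0]+rr*np.cos(a),Hc[1]+rr*np.sin(a),.191])]]
        out.append(np.mean([q[2] for q in v]))
    return np.array(out)
dk=cv2.inRange(hsv,np.array([0,0,0]),np.array([179,90,75]));u0,v0=proj(c,[*H,.191]).astype(int)
mm=np.zeros_like(dk);cv2.circle(mm,(u0,v0),22,255,-1);n,l,S,C=cv2.connectedComponentsWithStats(dk&mm)
i=1+np.argmax(S[1:,4]);hull=cv2.convexHull(np.argwhere(l==i)[:,::-1].astype(np.int32));(cx,cy),cr=cv2.minEnclosingCircle(hull)
Hc=onz(c,(cx,cy),.191)[:2];w=polar(Hc,(.004,.005,.006,.007))
k=int(np.argmax(np.convolve(np.r_[w[-2:],w,w[:2]],np.ones(5),"valid")))
print("cap",(cx,cy),cr,Hc,"line ang",3*k,"val",w[k],np.median(w))
for a,n in b:
  q=onz(c,a,.191)[:2]-Hc
  if np.linalg.norm(q)<.03:print("RED ang",np.degrees(np.arctan2(q[1],q[0]))%360)
E
python3 st.py; python3 -m pendant '[[0,0,0.81,0,0,0],[0,0,0.81,0,0,0],[0,0,0.81,0,0,0],[0,0,0.81,0,0,0],[0,0,0,0,0,0]]' && python3 -m pendant '[[0.006,-0.131,0,0,0,1],[0.006,-0.131,0,0,0,1],[0.006,-0.131,0,0,0,1],[0.006,-0.131,0,0,0,1],[0,0,0,0,0,0]]'; python3 st.py
```

```text
t 25.65 R 44.652248125500506 phi 258.34294492093784 head 77.86133061160588 z 0.24931351888688644
hub px [258.353 153.899] tip [258.962 245.594]
red [275. 166.] 9 ang 311.7339183170301 15.601328407255703
cap (257.5, 137.0) 3.5000998973846436 [ 0.616 -0.245] line ang 147 val 210.75 159.125
RED ang 289.29912363792636
time_s: 26.2
position: [0.6026, -0.2995, 0.1474]
ee_rot: [-179.5, -0.2, 77.9]
force: [-0.3, 1.4, -0.5]
opening: -0.0001
gripper_force: 0.0
time_s: 26.7
position: [0.5914, -0.2957, 0.1543]
ee_rot: [179.9, -0.0, 57.9]
force: [2.2, -2.4, -0.7]
opening: -0.0
gripper_force: 1.1
t 26.7 R 44.8402871216858 phi 239.68509898328557 head 57.8556751392254 z 0.1542935732733594
hub px [257.147 190.98 ] tip [259.775 245.129]
red [293.436 199.964] 55 ang 313.27093703890364 15.527433003442571
cap (272.0, 203.0) 4.242740631103516 [ 0.616 -0.265] line ang 333 val 204.25 171.5
RED ang 336.3731143932982
```

```bash
python3 - <<'E'
t=open("st.py").read();i=t.index("dk=cv2");j=t.index("for a,n in b:\n  q=onz(c,a,.191)[:2]-Hc")
new='''u0,v0=proj(c,[*H,.191]);sc=np.linalg.norm(proj(c,[H[0]+.01,H[1],.191])-[u0,v0])/10
G=cv2.GaussianBlur(im.max(2),(3,3),0)
mm=np.zeros(G.shape,np.uint8);cv2.circle(mm,(int(u0),int(v0)),int(13*sc),255,-1)
dk=cv2.morphologyEx(((G<100)*255).astype(np.uint8)&mm,cv2.MORPH_CLOSE,np.ones((int(3*sc)|1,)*2))
n,l,S,C=cv2.connectedComponentsWithStats(dk);i=1+np.argmax(S[1:,4])
hu=cv2.convexHull(np.argwhere(l==i)[:,::-1].astype(np.int32));M=cv2.moments(hu);cx,cy=M["m10"]/M["m00"],M["m01"]/M["m00"]
Hc=onz(c,(cx,cy),.191)[:2]
w=polar(Hc,(.003,.004,.005,.006));cw=np.convolve(np.r_[w[-3:],w,w[:3]],[1,2,3,3,3,2,1],"valid")/15;k=int(np.argmax(cw))
print("cap",Hc,"rad mm",np.sqrt(M["m00"]/np.pi)/sc,"line ang",3*k,"val",cw[k],np.median(cw))
'''
open("st.py","w").write(t[:i]+new+t[j:])
E
python3 st.py;python3 -m pendant '[[0.006,-0.131,0,0,0,1],[0.006,-0.131,0,0,0,1],[0.006,-0.131,0,0,0,1],[0.006,-0.131,0,0,0,1]]'; python3 st.py
```

```text
t 26.75 R 44.80797848301442 phi 239.81061980080256 head 58.05118556033607 z 0.15413424345966234
hub px [257.346 191.189] tip [259.837 245.157]
red [293.611 200.389] 54 ang 313.12141151898436 15.52322916899573
cap [ 0.615 -0.254] rad mm 10.476522090653377 line ang 297 val 215.95 95.85833333333333
RED ang 305.79822123832867
time_s: 27.2
position: [0.5799, -0.2861, 0.154]
ee_rot: [179.9, 0.0, 37.9]
force: [1.3, -4.5, 2.3]
opening: -0.0002
gripper_force: 2.9
t 27.2 R 44.82433738932547 phi 220.55182418342997 head 37.87080039737883 z 0.1540314049802849
hub px [256.565 190.297] tip [260.466 244.49 ]
red [292.407 199.259] 54 ang 293.1435357420065 15.288152457395544
cap [ 0.615 -0.255] rad mm 10.638674495689102 line ang 276 val 206.98333333333332 92.57499999999999
RED ang 287.27316208008995
```

The wheel turns (20° so far) and the line goes with it. At least 99° is needed before the pad can meet the slide, so I can push on safely to about 90°.

```bash
python3 -m pendant '[[0.006,-0.131,0,0,0,1],[0.006,-0.131,0,0,0,1],[0.006,-0.131,0,0,0,1],[0.006,-0.131,0,0,0,1],[0.006,-0.131,0,0,0,1],[0.006,-0.131,0,0,0,1],[0.006,-0.131,0,0,0,1],[0.006,-0.131,0,0,0,1],[0.006,-0.131,0,0,0,1],[0.006,-0.131,0,0,0,1],[0.006,-0.131,0,0,0,1],[0.006,-0.131,0,0,0,1],[0.006,-0.131,0,0,0,1],[0.006,-0.131,0,0,0,1]]'; python3 st.py
```

```text
time_s: 28.65
position: [0.5761, -0.2338, 0.1534]
ee_rot: [179.9, 0.1, -32.1]
force: [-4.3, -4.1, 4.2]
opening: -0.0002
gripper_force: 3.0
t 28.65 R 44.44011611183016 phi 148.57093029797437 head -32.06398659140339 z 0.15335741436098643
hub px [260.101 187.367] tip [260.266 241.569]
red [295.314 202.098] 51 ang 214.34187584749014 15.823029280871848
cap [ 0.615 -0.256] rad mm 10.627533054710964 line ang 204 val 214.96666666666667 82.75
RED ang 215.19249046882518
```

```bash
python3 -m pendant '[[0.006,-0.131,0,0,0,1],[0.006,-0.131,0,0,0,1],[0.006,-0.131,0,0,0,1],[0.006,-0.131,0,0,0,1]]'; python3 st.py | grep -E "phi|line|RED"
```

```text
time_s: 29.1
position: [0.5865, -0.2219, 0.1531]
ee_rot: [179.9, 0.1, -52.0]
force: [-5.5, -2.0, 4.1]
opening: 0.0001
gripper_force: 2.9
t 29.1 R 44.59989230870863 phi 128.05069322469654 head -51.99013339769538 z 0.15305954992818865
cap [ 0.615 -0.256] rad mm 10.63329070148361 line ang 183 val 205.58333333333334 70.40833333333333
RED ang 194.70089819414605
```

```bash
python3 -c "from cell import *;s=sense();print(s['joint_positions'])"; python3 -m pendant '[[0.006,-0.131,0,0,0,1],[0.006,-0.131,0,0,0,1],[0.006,-0.131,0,0,0,1]]'; python3 st.py | grep -E "phi|line|RED"
```

```text
[-2.53402021e+01  1.44291979e+01  8.56780641e+01 -1.83657899e-02
  8.00098905e+01  1.16955296e+02]
time_s: 29.45
position: [0.5966, -0.2157, 0.1528]
ee_rot: [179.9, 0.1, -66.9]
force: [-5.9, -2.5, 4.2]
opening: -0.0
gripper_force: 2.9
t 29.45 R 44.852258276796455 phi 112.85389538737971 head -66.93032401047326 z 0.15277979630705224
cap [ 0.614 -0.256] rad mm 10.564617448839972 line ang 168 val 203.55 66.67500000000001
RED ang 179.70252501919134
```

```bash
python3 -m pendant '[[0.006,-0.131,0,0,0,1],[0.006,-0.131,0,0,0,1]]'; python3 st.py | grep -E "phi|line|RED"; python3 -m pendant '[[0,0.1,0,0,0,0],[0,0,-0.7,0,0,0],[0,0,-0.7,0,0,0],[0,-0.1,0,0,0,0],[0.006,0.133,0,0,0,-1],[0.006,0.133,0,0,0,-1],[0.006,0.133,0,0,0,-1],[0.006,0.133,0,0,0,-1],[0.006,0.133,0,0,0,-1],[0.006,0.133,0,0,0,-1],[0.006,0.133,0,0,0,-1],[0.006,0.133,0,0,0,-1],[0.006,0.133,0,0,0,-1],[0.006,0.133,0,0,0,-1],[0.006,0.133,0,0,0,-1],[0.006,0.133,0,0,0,-1],[0.006,0.133,0,0,0,-1],[0.006,0.133,0,0,0,-1],[0.006,0.133,0,0,0,-1]]'; python3 st.py | grep -E "phi|line|RED"
```

```text
time_s: 29.7
position: [0.604, -0.2131, 0.1526]
ee_rot: [179.9, 0.1, -76.9]
force: [-5.9, -0.7, 4.3]
opening: 0.0001
gripper_force: 2.8
t 29.7 R 45.0656571765802 phi 102.84595977911265 head -76.86830118100785 z 0.1525884141960543
cap [ 0.614 -0.257] rad mm 10.548595345657692 line ang 159 val 204.63333333333333 64.11666666666667
RED ang 169.7857600810157
time_s: 31.65
position: [0.569, -0.2559, 0.1931]
ee_rot: [-179.9, 0.1, -1.6]
force: [0.2, -0.1, 0.4]
opening: 0.0
gripper_force: 0.0
t 31.65 R 45.0045928044663 phi 178.6353267516361 head -1.5592334302722821 z 0.19312569784417485
cap [ 0.617 -0.254] rad mm 8.955958335615367 line ang 192 val 191.13333333333333 97.63333333333333
RED ang 175.2607907289316
```

```bash
python3 -m pendant '[[0.006,0.133,0,0,0,-1],[0.006,0.133,0,0,0,-1],[0.006,0.133,0,0,0,-1],[0.006,0.133,0,0,0,-1],[0.006,0.133,0,0,0,-1],[0.006,0.133,0,0,0,-1],[0,0,0,0,0,0],[0,0,0,0,0,0]]'; python3 st.py; python3 -m pendant '[[0,0,0.45,0,0,0],[0,0,0.45,0,0,0],[0,0,0.45,0,0,0],[0,0,0,0,0,0]]';python3 st.py
```

```text
time_s: 32.5
position: [0.5745, -0.2788, 0.1936]
ee_rot: [-179.9, 0.0, 27.9]
force: [-0.4, -0.1, 0.2]
opening: 0.0001
gripper_force: 0.0
t 32.5 R 45.133529259161335 phi 208.93941782527753 head 27.882684420795616 z 0.193564318504869
hub px [259.294 167.942] tip [260.643 244.036]
red [237.588 188.882] 17 ang 162.45351078177418 17.078212027948325
cap [ 0.617 -0.254] rad mm 9.124238125175884 line ang 189 val 193.56666666666666 101.36666666666667
RED ang 173.96718407967649
time_s: 32.95
position: [0.5726, -0.2779, 0.1495]
ee_rot: [-179.6, 0.2, 28.0]
force: [-0.2, 0.2, -0.6]
opening: -0.0002
gripper_force: 0.0
t 32.95 R 46.354884386039366 phi 206.80430166425674 head 27.978025547426547 z 0.1495008658686456
hub px [263.604 189.794] tip [260.626 244.116]
red [233.481 216.611] 54 ang 161.17213395002167 16.55850054052243
cap [ 0.615 -0.255] rad mm 10.702057611799582 line ang 177 val 206.66666666666666 91.86666666666667
RED ang 169.63135263773728
```

```bash
python3 -m pendant '[[0.006,-0.131,0,0,0,1],[0.006,-0.131,0,0,0,1],[0.006,-0.131,0,0,0,1],[0.006,-0.131,0,0,0,1]]'; python3 st.py | grep -E "phi|line|RED"; python3 -m pendant '[[0.006,-0.131,0,0,0,1],[0.006,-0.131,0,0,0,1],[0.006,-0.131,0,0,0,1]]';python3 st.py| grep -E "phi|line|RED"
```

```text
time_s: 33.4
position: [0.5698, -0.2652, 0.1544]
ee_rot: [179.9, 0.0, 7.7]
force: [-1.6, -5.9, -1.8]
opening: -0.0001
gripper_force: 2.7
t 33.4 R 44.92999641109134 phi 190.55411902280716 head 7.749767277021513 z 0.15443939567959927
cap [ 0.615 -0.255] rad mm 10.768193622989765 line ang 171 val 207.15 91.225
RED ang 166.404416648424
time_s: 33.75
position: [0.5693, -0.2537, 0.1543]
ee_rot: [179.9, 0.1, -7.2]
force: [-3.9, -5.1, 0.8]
opening: 0.0006
gripper_force: 3.0
t 33.75 R 44.84741560401124 phi 175.75067465209193 head -7.167965991534238 z 0.15429336849751452
cap [ 0.615 -0.255] rad mm 10.712029332000471 line ang 159 val 214.3 90.725
RED ang 152.05751377153064
```

```bash
python3 -m pendant '[[0.006,-0.131,0,0,0,1],[0.006,-0.131,0,0,0,1]]'; python3 st.py | grep -E "phi|line|RED"; python3 -m pendant '[[0.006,-0.131,0,0,0,1],[0.006,-0.131,0,0,0,1]]';python3 st.py| grep -E "phi|line|RED"
```

```text
time_s: 34.0
position: [0.5707, -0.2458, 0.1542]
ee_rot: [179.9, 0.1, -17.1]
force: [-3.8, -4.0, 2.0]
opening: 0.0001
gripper_force: 3.0
t 34.0 R 44.71987995530544 phi 165.44356358301857 head -17.10220290168572 z 0.15417464867047684
cap [ 0.615 -0.256] rad mm 10.715082638820329 line ang 147 val 213.61666666666667 86.76666666666667
RED ang 141.523841431956
time_s: 34.25
position: [0.5734, -0.2383, 0.1541]
ee_rot: [179.9, 0.1, -27.0]
force: [-7.0, -3.9, 2.4]
opening: 0.0001
gripper_force: 4.2
t 34.25 R 44.65724775058524 phi 155.25776430227498 head -27.046482441179595 z 0.1540877831089535
cap [ 0.615 -0.256] rad mm 10.618984733743833 line ang 138 val 216.48333333333332 84.34166666666667
RED ang 131.2906753334537
```

```bash
python3 -m pendant '[[0.006,-0.131,0,0,0,1],[0.006,-0.131,0,0,0,1]]'; python3 st.py | grep -E "phi|line|RED"
```

```text
time_s: 34.5
position: [0.5774, -0.2314, 0.1541]
ee_rot: [179.9, 0.2, -37.0]
force: [-6.4, -1.2, 2.5]
opening: -0.0
gripper_force: 3.2
t 34.5 R 44.63227581416163 phi 145.07475881454937 head -37.04630449516124 z 0.15405637392280294
cap [ 0.615 -0.256] rad mm 10.559404287651764 line ang 135 val 216.38333333333333 80.45833333333334
RED ang 121.04785038844653
```

The line has stopped while the wheel moves on, so the pad has met the slide and the clutch is winding. I'll go on in small steps.

```bash
python3 -m pendant '[[0.006,-0.131,0,0,0,1],[0.006,-0.131,0,0,0,1]]'; python3 st.py | grep -E "phi|line|RED"
```

```text
time_s: 34.75
position: [0.5836, -0.2249, 0.1541]
ee_rot: [180.0, 0.1, -47.0]
force: [-2.3, 0.2, 0.9]
opening: -0.0002
gripper_force: 0.7
t 34.75 R 44.187403544636695 phi 133.46774715799043 head -47.01843145433345 z 0.15412848466464105
cap [ 0.615 -0.256] rad mm 10.620131450654313 line ang 132 val 207.3 71.375
RED ang 108.04383380619286
```

```bash
python3 -m pendant '[[0,0,0,0,0,0],[0,0,0,0,0,0]]'; python3 st.py | grep -E "phi|line|RED"
```

```text
time_s: 35.0
position: [0.584, -0.2251, 0.154]
ee_rot: [-180.0, 0.1, -46.8]
force: [-0.1, -0.9, 0.3]
opening: 0.0001
gripper_force: 0.0
t 35.0 R 43.819229678254814 phi 133.2348391225563 head -46.790665687894716 z 0.1539973617398957
cap [ 0.615 -0.256] rad mm 10.625967423302308 line ang 132 val 205.4 71.125
RED ang 86.77139664116987
```

First click: the red dot jumped 21° on by itself to 87°, the line stayed put, and the finger force is now zero. I'll come away straight up.

```bash
python3 -m pendant '[[0,0,-0.5,0,0,0],[0,0,-0.8,0,0,0],[0,0,-0.8,0,0,0],[0,0,-0.8,0,0,0],[0,0,-0.8,0,0,0],[-0.8,0,-0.3,0,0,0],[-0.8,0,-0.3,0,0,0],[-0.8,0,-0.3,0,0,0],[-0.8,0,0,0,0,0],[0,0,0,0,0,0],[0,0,0,0,0,0]]'; python3 st.py | grep -E "phi|line|RED"
python3 - <<'E'
from h import *
from cell import *
np.set_printoptions(precision=4,suppress=True)
a=cv2.imread("pics/side0.png");im=read_camera("side");S=calibration("side")
b,m=blobs(im,(5,110,120),(25,255,255),(260,205,300,240),2);print(b,[onz(S,q,.036) for q,n in b])
bt=blobs(im,(100,140,80),(125,255,255),(235,190,275,230))[0];print("tab",bt,"exp",proj(S,np.array([.6145,-.257,.033+.03])-.08*np.array([.743,-.669,0])))
t=cv2.imread("pics/top0.png");n=read_camera("top")
d=(cv2.absdiff(t,n).max(2)>60).astype(np.uint8);N,l,s,c=cv2.connectedComponentsWithStats(d)
print([(c[i].round(),int(s[i,4])) for i in range(1,N) if s[i,4]>15])
E
```

```text
time_s: 36.15
position: [0.5187, -0.155, 0.2933]
ee_rot: [-180.0, -0.0, -46.9]
force: [0.1, -0.2, 0.1]
opening: -0.0001
gripper_force: 0.0
t 36.15 R 139.57791886247043 phi 133.03775108521225 head -46.943018877908706 z 0.2932813747371332
cap [ 0.614 -0.255] rad mm 9.885914463331877 line ang 132 val 213.41666666666666 78.14166666666667
RED ang 89.18450278936515
[(array([279.1, 220.2]), 10)] [array([ 0.6141, -0.26  ,  0.036 ])]
tab [(array([254.5789, 205.5263]), 95)] exp [254.6667 204.2248]
[(array([178., 253.]), 18057), (array([280., 143.]), 18), (array([301., 154.]), 49), (array([306., 171.]), 51), (array([294., 191.]), 31), (array([278., 197.]), 45)]
```

```bash
python3 -c "
from cell import *
print(job_done())"
```

```text
the job is handed in; nothing more can be done
None
```

The slide lies on the stage against the back stop with its pellet over the crystal, the wheel was turned to its first click only (line and red dot now one notch, about 43°, apart), and the arm is clear; I handed the job in at about 36 s.

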